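# Tap the jammed modules out of their shipping tube

### The arm

A 6-joint arm with a two-finger parallel gripper is mounted at the origin on the work surface. World frame = base frame: x ahead of the robot, y to its left, z up, the work surface at z = 0. Lengths are in mm, angles in degrees, forces in N, time in s.
With the tool pointing down it reaches from about 300 to 850 mm from the base axis. Payload 4.2 kg.
Tool frame: the origin (TCP) lies between the finger pads; the fingertips stand 22 mm ahead of it and the grasp point (between the pads) lies 3 mm ahead of it; z points along the fingers, y is the direction in which the jaws open and shut (so a half turn about z gives the same grasp; the last joint's range is limited). The gripper opens to 91 mm and grips with 3 to 60 N. Pads are 32 mm wide; open, the fingers measure 118 mm over their backs; the gripper's body (76 mm by 178 mm) begins 60 mm behind the grasp point.
Start: joints at [-77.464, 18.312, 89.639, -0, 72.044, -1.146], TCP at [136.01, -558.697, 235.976] pointing down, gripper open.
Joint ranges: [-177.97, 177.97], [-48.28, 115.42], [12.27, 149.76], [-77.06, 257.06], [2.81, 150.46], [-146.56, 146.56]. Speed limits (degrees/s): [147.25, 147.25, 180, 180, 180, 180].

### API

Orientations are given as [roll, pitch, yaw] about the fixed x, y, z axes, in that order (R = Rz(yaw) Ry(pitch) Rx(roll)).
In Python, from workcell import telemetry, cams, env gives the robot as it stands.
- The arm moves only by the shell command python3 -m inch 'ROWS' [FORCE]. ROWS is JSON, a list of rows, each an object of numbers: "x", "y", "z": the shift along the tool's x, y, z in cm; "yaw": the turn about the tool's z in units of 5 degrees (1.0 is 5 degrees); "gripper": the gripper's target within -1 to 1 (fully open at 1, half-way at 0, shut at -1). A call has 1 to 12 rows; each row shifts and turns the commanded pose from where the row before left it, along the tool's axes as they then stand; what a row does not reach is not made up. A row lasts 1/12 s, in which the tool goes at most 41.7 mm and 7.16 degrees, less where a joint would pass 70% of its speed; a pose out of reach is approached as far as the arm can. A call is refused whole if a number of a shift passes 4.17 or a number of a turn 1, either way. A call with a gripper value outside its range is refused whole. The fingers move at their own pace and stop on an object; FORCE is the grip in N (left out, the last holds). Time passes only in rows, so rows that do not move let the fingers close. It gives the time, the measured TCP pose, the force and the opening at its end, in the units of the state.
- telemetry.state(): the state, without advancing time (a new reading comes with each control period).
- cams.grab_frame(name): name is "scene" or "top"; returns a dict with "pixels" (400x640x3 uint8, red, green, blue), "mtx" (3x3 intrinsics, pixels), "distortion" ([k1, k2, p1, p2, k3] as OpenCV has them; the pictures are not rectified), "rvec" (rotation vector, rad) and "tvec" (3), from world to camera coordinates, as OpenCV has them. Camera axes: x right, y down, z forward; pixel columns grow to the right and rows downward; lengths in mm; the calibration is good to about 2 mm. A picture is of the moment at which its call begins. There is no depth.
- env.job_done(): hands the job in, once; it reports no verdict.
The state is a dict: "time_s": time; "qpos": joint angles; "qvel": joint speeds; "effort": joint torques, N m; "ee_pos": TCP position; "ee_rot": TCP orientation; "force": force on the tool from outside, world axes, zero at the start; "torque": the same for the moment, N m; "gripper_width": finger opening in mm.
Only numpy, scipy, OpenCV 4.12 (cv2) and the standard library are available. Lean on these libraries where they do the work, as an engineer would, in place of code of your own. Each camera call takes 0.05 s, during which the arm holds its last target. There are 200 camera calls.

### The job

The two power modules in the open shipping tube are stuck: the front one has jammed in the mouth by its bent leads. Take the tube, tip it mouth-down over the steel tray and tap its rim on the edge of the tray until the modules come loose and slide out into the tray, without poking or pulling at them with the fingers; then lay the empty tube flat on the bench, clear of the tray. Leave the side cutters, screwdriver, solder spool, plywood board and the spare tube where they are.

Things in the scene. Friction and masses are not known exactly. Their poses are not given: they have to be found in the camera images.
- tube: Clear stiff plastic tube of rectangular section lying flat on the bench: 150 long (x) x 46 wide (y) x 23 high (z) mm, floor and roof 2.5 mm, sides 4 mm thick, 120 g empty. Origin: centre of its underside; +x points to the open mouth 75 mm away. A fixed black plug fills the last 24 mm at the -x end, its flange 5 mm more. Smooth inside: loose parts slide out once the mouth points 25 degrees below level.
- mouth (a point): Centre of the tube's open mouth: 75 mm along the tube's x from its origin, 11.5 mm above its underside. Same axes as the tube. A quick knock that ends some 6 mm past contact is enough; pressing on only turns the tube in the fingers, which it does by a few degrees at each knock.
- module_a: Front module, like a giant chip: black block, leads down both long sides, 60 x 36 x 16 mm, 90 g; origin: centre of its underside, x along it. Starts 3 mm inside the mouth, 42 mm along the tube's x. Two bent leads near its front rub on the tube's sides: they hold it (about 5 N) in ordinary moves, however the tube points; each sharp knock (0.15 to 0.3 m/s) lets it slip a little, 6 mm frees it.
- module_b: Rear module, same size and mass as the front one, not jammed, lying just behind it (origin 19 mm behind the tube's origin at the start). It follows once the front one is free.
- tray: Open pressed-steel component tray fixed to the bench, 200 (x) x 190 (y) mm outside, 32 mm high, walls and floor 4 mm thick. Origin: centre of its underside, z up, x and y along its sides. Its -y wall is the one nearest the tube. The straight rim of any wall, 32 mm above the bench, is a hard edge.
- cutters: Side cutters with black grips, 120 mm long, lying loose beside the tube, up to 16 mm high. Origin between grips and jaws, on the bench. To be left alone.
- screwdriver: Black-handled screwdriver, 170 mm long, 26 mm high, lying loose between the robot and the tube. Origin about its middle. To be left alone.
- spool: Solder spool standing on its flange, 60 mm diameter, 40 mm high, loose. Origin: centre of its underside. To be left alone.
- board: Plywood board with a hexagon-toothed edge carrying a few parts, 120 x 80 mm, up to 20 mm high, loose. Origin: centre of its underside. To be left alone.
- spare_tube: A longer empty tube of the same section, 240 mm long, with a black plug in both ends, lying loose at the right of the bench. Origin: centre of its underside. To be left alone.
Things that resemble listed ones, but are neither listed nor needed, are in the scene too. What is shaped like the tube but pink is not meant.

How it is judged (in metres and radians):
On the way, in this order (a step that is already met when the one before it is completed fails the run):
1. the tipped tube's rim is tapped on the tray's edge while the front module is still jammed in it (contact force between tube and tray above 2 N and angle between tube's own x axis and vertical above 1.83 rad and height (world z) of mouth below 0.07 m and x of module_a in the frame of tube between 0.03 and 0.049 m).
2. both modules are out of the tube and in the tray (x of module_a in the frame of tray between -0.1 and 0.1 m and y of module_a in the frame of tray between -0.095 and 0.095 m and x of module_b in the frame of tray between -0.1 and 0.1 m and y of module_b in the frame of tray between -0.095 and 0.095 m and height (world z) of each of module_a, module_b below 0.055 m and distance between each of module_a, module_b and tube above 0.08 m), for 0.1 s.
At the end, for the whole second after the job is handed in: Both modules lie at rest inside the tray's walls (origins below 55 mm), and the tube, let go, lies flat (within 4 degrees) and still on the bench, not touching the tray (x of module_a in the frame of tray between -0.1 and 0.1 m and y of module_a in the frame of tray between -0.095 and 0.095 m and x of module_b in the frame of tray between -0.1 and 0.1 m and y of module_b in the frame of tray between -0.095 and 0.095 m and height (world z) of each of module_a, module_b below 0.055 m and linear speed of each of module_a, module_b, tube below 0.03 m/s and angle between tube's own x axis and vertical between 1.5 and 1.64 rad and height (world z) of each of tube, mouth below 0.03 m and contact force between tube and tray below 0.1 N).
It fails at once if the fingers poke or pull at a module (contact force between the fingers and module_a above 1 N or contact force between the fingers and module_b above 1 N).
It fails at once if a bystander is pushed more than 30 mm (distance of any of cutters, screwdriver, spool, board, spare_tube from where it was at the start of the episode above 0.03 m).
It also fails if it takes over 54 s, if anything falls off the work surface, if the arm or the gripper's body presses on something with over 40 N, if the wrist force passes 120 N, or if a joint passes its speed limit or range.

## Working session

There is one attempt and no reset: what is moved stays moved. The work goes in short steps, Python scripts to look and compute and a shell command to move; the robot and the scene stay as the last step left them, time stands still between calls to the robot, and variables do not carry over. Pictures are saved under pics/ and viewed, about 8 in all and at most 12, crops included, and the job is handed in when it is done.

```bash
ls; mkdir -p pics; python3 - <<'E'
from workcell import telemetry, cams
import cv2
for n in("scene","top"):
    f=cams.grab_frame(n); cv2.imwrite(f"pics/{n}0.png",f["pixels"][:,:,::-1]); print(n,f["mtx"],f["distortion"],f["rvec"],f["tvec"])
print(telemetry.state())
E
```

```text
pics
scene [[504.23834218   0.         320.82428114]
 [  0.         504.23834218 195.92358101]
 [  0.           0.           1.        ]] [-0.05390497  0.          0.          0.          0.        ] [ 0.62234314  2.54658242 -1.25614434] [ 479.25267869  -59.11305655 1284.80117929]
top [[412.41454166   0.         325.82264932]
 [  0.         412.41454166 198.34299488]
 [  0.           0.           1.        ]] [-0.05332059  0.          0.          0.          0.        ] [ 2.15705777 -2.20497257  0.10860041] [-96.21753147 505.53936747 962.05512777]
{'time_s': 0.1, 'qpos': array([-7.74658420e+01,  1.83476254e+01,  8.97004289e+01, -1.19973262e-03,
        7.20438011e+01, -1.14624908e+00]), 'qvel': array([ 0.03908869, -0.05967831, -0.17664131, -0.04293392, -0.0147321 ,
       -0.08601716]), 'effort': array([ 7.23930066e-05, -4.13334382e+01, -2.32510042e+01,  7.28816539e-02,
        4.21886018e-02, -6.08802429e-05]), 'ee_pos': array([ 135.89002913, -558.27426815,  235.20099987]), 'ee_rot': array([-1.79908140e+02, -6.97045280e-04,  1.36807773e+01]), 'force': array([-0.65689974,  0.30005172, -1.19224908]), 'torque': array([-0.00510061, -0.02620593, -0.01531691]), 'gripper_width': 91.40110262835898}
```

View pics/scene0.png

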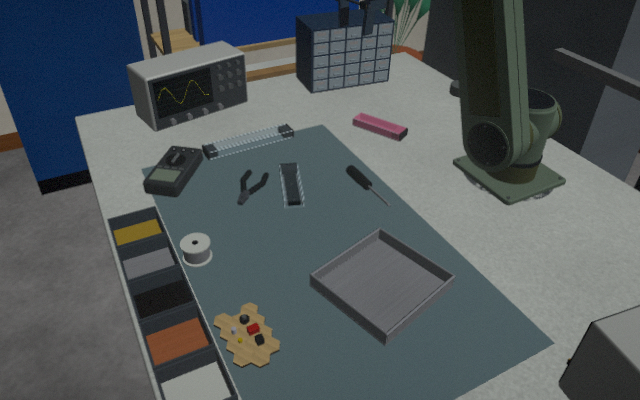

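View pics/top0.png

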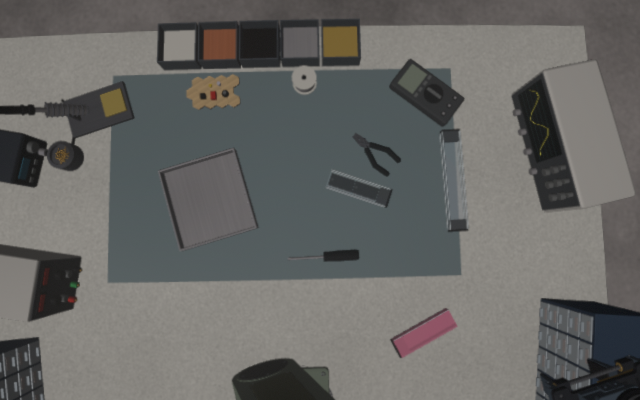

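The scene view has the tube at (291,185) and the tray at (382,285). In the top view the tube is at (359,188) with its plug at the right end (388,197), the tray is at (209,198), the cutters at (378,155) and the screwdriver at (330,256).

```bash
cat > h.py <<'E'
import cv2, numpy as np
from workcell import cams, telemetry
def ray(f,px):
    u=cv2.undistortPoints(np.array(px,float).reshape(-1,1,2),f["mtx"],f["distortion"]).reshape(-1,2)
    R=cv2.Rodrigues(np.array(f["rvec"]))[0]; t=np.array(f["tvec"]).ravel()
    return -R.T@t, np.c_[u,np.ones(len(u))]@R
def cast(f,px,z):
    o,d=ray(f,px); return o+d*((z-o[2])/d[:,2])[:,None]
def proj(f,P): return cv2.projectPoints(np.array(P,float).reshape(-1,3),np.array(f["rvec"]),np.array(f["tvec"]),f["mtx"],f["distortion"])[0].reshape(-1,2)
def crop(f,name,x0,y0,x1,y1,s):
    cv2.imwrite(name,cv2.resize(f["pixels"][y0:y1,x0:x1,::-1],None,fx=s,fy=s,interpolation=cv2.INTER_CUBIC))
E
python3 - <<'E'
from h import *
f=cams.grab_frame("top")
crop(f,"pics/tube1.png",310,125,410,215,6)
im=f["pixels"].astype(int)
hsv=cv2.cvtColor(f["pixels"],cv2.COLOR_RGB2HSV)
print("mat",hsv[230,200],im[230,200],"tray",im[200,210],"tube",im[178,335])
# tray: low saturation inside mat region
m=((hsv[...,1]<45)).astype(np.uint8); m[:,:140]=0;m[:,280:]=0;m[:130]=0;m[265:]=0
m=cv2.morphologyEx(m,cv2.MORPH_OPEN,np.ones((3,3)))
c=max(cv2.findContours(m,0,2)[0],key=cv2.contourArea)
b=cv2.boxPoints(cv2.minAreaRect(c)); ap=cv2.approxPolyDP(c,8,True).reshape(-1,2); print(b,ap)
P=cast(f,ap,32); print(P.round(1), np.linalg.norm(P-np.roll(P,1,0),axis=1))
E
```

```text
mat [170   7 103] [103 100 101] tray [101  98  98] tube [51 54 55]
[[140. 130.]
 [279. 130.]
 [279. 264.]
 [140. 264.]] [[140 130]
 [140 264]
 [279 264]
 [279 130]]
[[678.3 339.   32. ]
 [356.9 333.2  32. ]
 [351.    5.6  32. ]
 [669.8   1.7  32. ]] [337.47060328 321.4493134  327.70331801 318.92003986]
```

View pics/tube1.png

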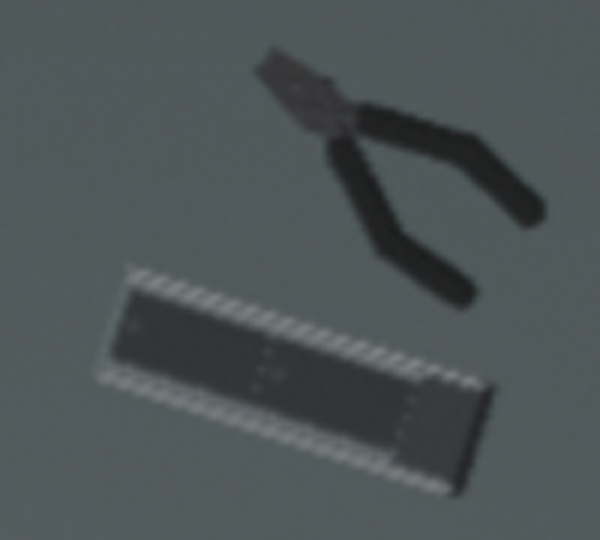

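The crop shows the mouth's roof edge at (131,268)-(98,377) and the flange end at (494,386)-(460,494). The nearest cutter grip tip is at (463,300).

```bash
python3 - <<'E'
from h import *
f=cams.grab_frame("top")
im=f["pixels"].astype(int)
px=np.array([[131,268],[98,377],[494,386],[460,494],[463,300]])/6-.4+[310,125]
P=cast(f,px,23); print(P.round(1))
mo=(P[0]+P[1])/2; fl=(P[2]+P[3])/2; d=mo-fl
print("len",np.linalg.norm(d),"w",np.linalg.norm(P[0]-P[1]),np.linalg.norm(P[2]-P[3]),"yaw",np.degrees(np.arctan2(d[1],d[0])),"origin",mo-75*d/np.linalg.norm(d))
print("mat",im[260,300],"tray",im[200,210])
m=((im[...,2]-im[...,0]<5)).astype(np.uint8); m[:,:120]=0;m[:,300:]=0;m[:120]=0;m[265:]=0
m=cv2.morphologyEx(m,cv2.MORPH_OPEN,np.ones((3,3)))
c=max(cv2.findContours(m,0,2)[0],key=cv2.contourArea)
ap=cv2.approxPolyDP(c,8,True).reshape(-1,2); print(ap)
T=cast(f,ap,32); print(T.round(1), np.linalg.norm(T-np.roll(T,1,0),axis=1), T.mean(0))
for i in range(len(T)):
  e=T[i]-T[i-1]; print(np.degrees(np.arctan2(e[1],e[0])))
# check in scene view
g=cams.grab_frame("scene"); print(proj(g,P).round(1)); print(proj(g,T).round(1))
b=g["pixels"][:,:,::-1].copy()
for p in np.r_[proj(g,P),proj(g,T)]: cv2.circle(b,tuple(int(v) for v in p.round()),1,(0,0,255),-1)
cv2.imwrite("pics/chk.png",cv2.resize(b[140:350,220:470],None,fx=3,fy=2.8))
E
```

```text
[[ 573.2 -122.4   23. ]
 [ 529.5 -108.2   23. ]
 [ 522.6 -266.5   23. ]
 [ 479.6 -251.3   23. ]
 [ 557.5 -255.3   23. ]]
len 152.1577171108813 w 45.921441109909146 45.57489481354038 yaw 70.70619181602513 origin [ 526.56004358 -186.04218679   23.        ]
mat [86 94 96] tray [101  99  99]
[[233 148]
 [158 171]
 [179 250]
 [257 227]]
[[628.3 112.4  32. ]
 [576.8 292.9  32. ]
 [388.1 240.5  32. ]
 [438.3  56.2  32. ]] [198.14483721 187.65075282 195.85730326 191.06479211] [507.89096246 175.4816717   32.        ]
16.490191907371102
105.9323675660717
-164.49805085579993
-74.75246686710571
[[283.7 200.7]
 [303.9 198.9]
 [278.  163.5]
 [296.2 162.3]
 [266.8 169.2]]
[[309.4 273.5]
 [385.9 333.1]
 [453.5 275.4]
 [377.9 226.4]]
```

View pics/chk.png

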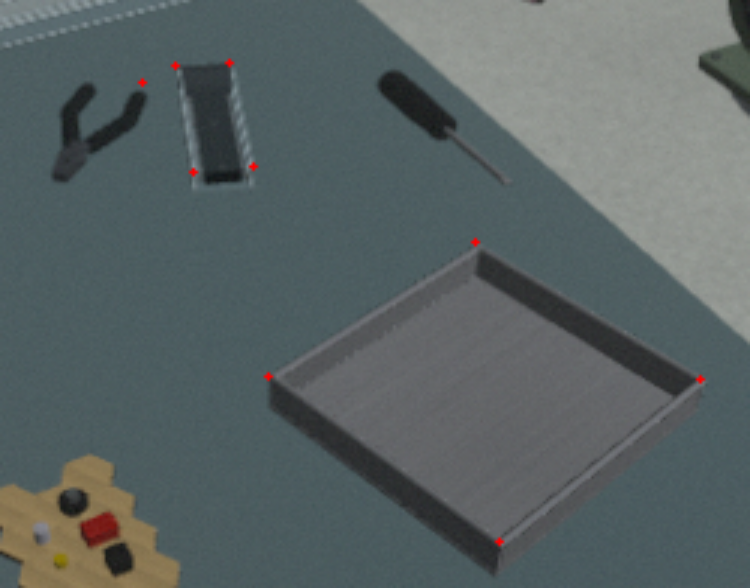

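```bash
python3 -m inch '[{"x":0.65,"y":-2.6,"gripper":0.35},{"x":0.65,"y":-2.6},{"x":0.65,"y":-2.6},{"x":0.65,"y":-2.6},{"x":0.65,"y":-2.6},{"x":0.65,"y":-2.6}]' 8 ; python3 -m inch '[{"yaw":-0.95},{"yaw":-0.95},{"yaw":-0.95},{"yaw":-0.95},{"yaw":-0.95},{"yaw":-0.95},{"yaw":-0.95},{"yaw":-0.95},{"yaw":-0.95},{"yaw":-0.95},{"yaw":-0.95},{"yaw":-0.95}]'
```

```text
invalid input
invalid input
```

```bash
python3 -m inch '[{"x":0.65,"y":-2.6,"z":0,"yaw":0,"gripper":0.35},{"x":0.65,"y":-2.6,"z":0,"yaw":0,"gripper":0.35},{"x":0.65,"y":-2.6,"z":0,"yaw":0,"gripper":0.35},{"x":0.65,"y":-2.6,"z":0,"yaw":0,"gripper":0.35},{"x":0.65,"y":-2.6,"z":0,"yaw":0,"gripper":0.35},{"x":0.65,"y":-2.6,"z":0,"yaw":0,"gripper":0.35}]' 8
```

```text
time_s: 0.75
ee_pos: [136.9, -396.5, 235.8]
ee_rot: [-180.0, -0.0, 13.7]
force: [-0.7, -0.2, 0.6]
gripper_width: 61.8
```

```bash
python3 -m inch --help 2>&1 | head -20
```

```text
invalid input: not JSON, or not a number
```

```bash
python3 -m inch '[{"x":0,"y":0,"z":0,"yaw":-0.95,"gripper":0.35},{"x":0,"y":0,"z":0,"yaw":-0.95,"gripper":0.35},{"x":0,"y":0,"z":0,"yaw":-0.95,"gripper":0.35},{"x":0,"y":0,"z":0,"yaw":-0.95,"gripper":0.35},{"x":0,"y":0,"z":0,"yaw":-0.95,"gripper":0.35},{"x":0,"y":0,"z":0,"yaw":-0.95,"gripper":0.35},{"x":0,"y":0,"z":0,"yaw":-0.95,"gripper":0.35},{"x":0,"y":0,"z":0,"yaw":-0.95,"gripper":0.35},{"x":0,"y":0,"z":0,"yaw":-0.95,"gripper":0.35},{"x":0,"y":0,"z":0,"yaw":-0.95,"gripper":0.35},{"x":0,"y":0,"z":0,"yaw":-0.95,"gripper":0.35},{"x":0,"y":0,"z":0,"yaw":-0.95,"gripper":0.35}]'
cat >> h.py <<'E'
def delta(target,yaw=None):
    from scipy.spatial.transform import Rotation as R
    s=telemetry.state(); M=R.from_euler("xyz",s["ee_rot"],degrees=True)
    d=M.inv().apply(np.array(target)-s["ee_pos"])/10
    print("t",s["time_s"],"tool shift cm",d.round(2),"rows",np.linalg.norm(d)/4.1, "yawunits",None if yaw is None else round(-(yaw-s["ee_rot"][2])/5,2))
E
python3 -c "
from h import *
delta([512,-227,120],70.7)"
```

```text
time_s: 1.75
ee_pos: [137.0, -397.8, 235.9]
ee_rot: [-180.0, 0.0, 70.9]
force: [-1.3, -0.9, 0.2]
gripper_width: 61.7
t 1.75 tool shift cm [28.4  29.86 11.59] rows 10.441346674969443 yawunits 0.04
```

```bash
python3 -m inch '[{"x":2.37,"y":2.49,"z":0.97,"yaw":0,"gripper":0.35},{"x":2.37,"y":2.49,"z":0.97,"yaw":0,"gripper":0.35},{"x":2.37,"y":2.49,"z":0.97,"yaw":0,"gripper":0.35},{"x":2.37,"y":2.49,"z":0.97,"yaw":0,"gripper":0.35},{"x":2.37,"y":2.49,"z":0.97,"yaw":0,"gripper":0.35},{"x":2.37,"y":2.49,"z":0.97,"yaw":0,"gripper":0.35},{"x":2.37,"y":2.49,"z":0.97,"yaw":0,"gripper":0.35},{"x":2.37,"y":2.49,"z":0.97,"yaw":0,"gripper":0.35},{"x":2.37,"y":2.49,"z":0.97,"yaw":0,"gripper":0.35},{"x":2.37,"y":2.49,"z":0.97,"yaw":0,"gripper":0.35},{"x":2.37,"y":2.49,"z":0.97,"yaw":0,"gripper":0.35},{"x":2.37,"y":2.49,"z":0.97,"yaw":0,"gripper":0.35}]'
python3 -c "
from h import *
delta([512,-227,24],70.7)"
```

```text
time_s: 2.75
ee_pos: [514.5, -227.3, 119.0]
ee_rot: [-180.0, 0.0, 70.7]
force: [0.4, -0.8, 0.1]
gripper_width: 61.9
t 2.75 tool shift cm [-0.05 -0.25  9.5 ] rows 2.317553286113904 yawunits 0.0
```

```bash
python3 -m inch '[{"x":0,"y":-0.1,"z":2,"yaw":0,"gripper":0.35},{"x":0,"y":-0.1,"z":2,"yaw":0,"gripper":0.35},{"x":0,"y":0,"z":2,"yaw":0,"gripper":0.35},{"x":0,"y":0,"z":1.5,"yaw":0,"gripper":0.35},{"x":0,"y":0,"z":1,"yaw":0,"gripper":0.35},{"x":0,"y":0,"z":0.6,"yaw":0,"gripper":0.35},{"x":0,"y":0,"z":0.4,"yaw":0,"gripper":0.35},{"x":0,"y":0,"z":0,"yaw":0,"gripper":0.35}]'
python3 -c "
from h import *
delta([512,-227,24],70.7)
f=cams.grab_frame('scene'); crop(f,'pics/g1.png',230,130,350,230,6)"
```

```text
time_s: 3.42
ee_pos: [511.1, -227.8, 24.3]
ee_rot: [-180.0, 0.0, 70.7]
force: [-0.5, -0.0, 0.5]
gripper_width: 61.8
t 3.4167 tool shift cm [0.1  0.05 0.03] rows 0.028925594706727696 yawunits -0.01
```

View pics/g1.png

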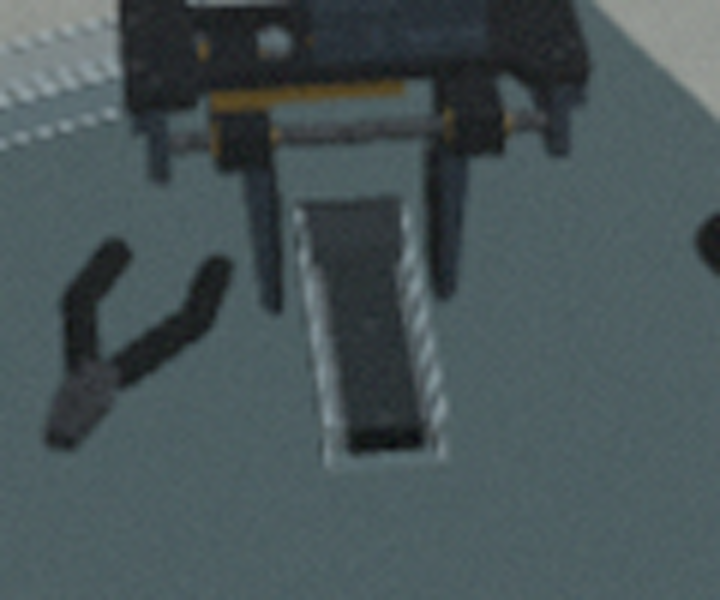

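The fingers, with tips at (270,305) and (445,295), straddle the rear of the tube clear of the cutters. Next: close and lift a little with a light grip, so the tube swings.

```bash
python3 -m inch '[{"x":0,"y":0,"z":0,"yaw":0,"gripper":-1},{"x":0,"y":0,"z":0,"yaw":0,"gripper":-1},{"x":0,"y":0,"z":0,"yaw":0,"gripper":-1},{"x":0,"y":0,"z":0,"yaw":0,"gripper":-1},{"x":0,"y":0,"z":0,"yaw":0,"gripper":-1},{"x":0,"y":0,"z":0,"yaw":0,"gripper":-1}]' 10
python3 -m inch '[{"x":0,"y":0,"z":-1,"yaw":0,"gripper":-1},{"x":0,"y":0,"z":-1,"yaw":0,"gripper":-1},{"x":0,"y":0,"z":-1,"yaw":0,"gripper":-1},{"x":0,"y":0,"z":-1,"yaw":0,"gripper":-1},{"x":0,"y":0,"z":-1,"yaw":0,"gripper":-1},{"x":0,"y":0,"z":-1,"yaw":0,"gripper":-1},{"x":0,"y":0,"z":-1,"yaw":0,"gripper":-1},{"x":0,"y":0,"z":-1,"yaw":0,"gripper":-1},{"x":0,"y":0,"z":-1,"yaw":0,"gripper":-1},{"x":0,"y":0,"z":-1,"yaw":0,"gripper":-1},{"x":0,"y":0,"z":0,"yaw":0,"gripper":-1}]'
python3 -c "
from h import *
f=cams.grab_frame('scene'); crop(f,'pics/g2.png',210,60,360,230,3.5)"
```

```text
time_s: 3.97
ee_pos: [511.5, -227.9, 25.3]
ee_rot: [179.9, 0.0, 70.7]
force: [-1.8, 0.5, 6.0]
gripper_width: 45.4
time_s: 4.88
ee_pos: [512.3, -228.5, 127.1]
ee_rot: [179.8, 0.1, 70.7]
force: [-1.5, -3.1, 5.2]
gripper_width: 46.0
```

View pics/g2.png

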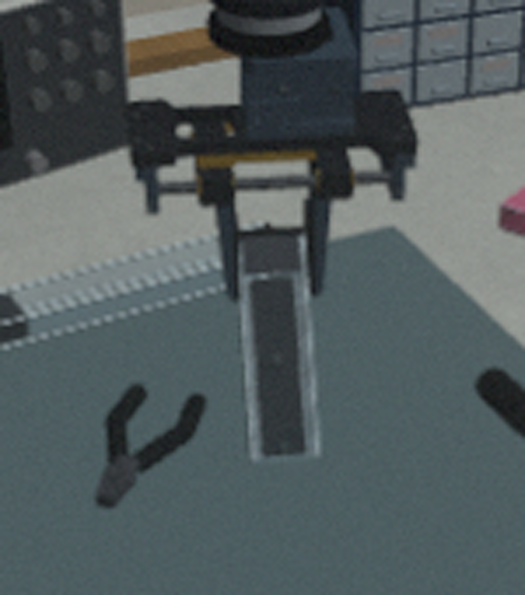

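The lifted tube has tipped mouth-down: mouth edge at about (250,459)-(320,457), roof's rear end at (270,232). I'll measure the tilt by casting rays onto the tube's vertical plane.

```bash
cat >> h.py <<'E'
def vplane(f,px):
    "ray x vertical plane through the TCP along tool x -> (along tool x rel. TCP, world z)"
    s=telemetry.state(); a=np.radians(s["ee_rot"][2]); n=np.array([np.sin(a),-np.cos(a),0]); t=np.array([np.cos(a),np.sin(a),0])
    o,d=ray(f,px); P=o+d*((n@(s["ee_pos"]-o))/(d@n))[:,None]
    return np.c_[(P-s["ee_pos"])@t,P[:,2]]
E
python3 -c "
from h import *
f=cams.grab_frame('top'); g=cams.grab_frame('scene')
r=vplane(g,[[270/3.5+210-.4,234/3.5+60-.4],[285/3.5+210-.4,457/3.5+60-.4]]); print(r); d=r[1]-r[0]; print(np.hypot(*d),np.degrees(np.arctan2(d[1],d[0])))
delta([0,0,0])
print(telemetry.state()['ee_rot'])"
```

```text
[[-15.35416087 135.64371591]
 [ 62.1692625    7.3319055 ]]
149.91264743152115 -58.86046994836425
t 5.0333 tool shift cm [  4.72 -55.94  12.38] rows 14.021310151264307 yawunits None
[1.79789618e+02 1.15872569e-01 7.07070223e+01]
```

```bash
python3 -m inch '[{"x":0,"y":0,"z":-1.5,"yaw":0,"gripper":-1},{"x":0,"y":0,"z":-1.5,"yaw":0,"gripper":-1},{"x":0,"y":0,"z":-1.5,"yaw":0,"gripper":-1},{"x":0,"y":0,"z":-1.5,"yaw":0,"gripper":-1},{"x":0,"y":0,"z":0,"yaw":0,"gripper":-1},{"x":0,"y":0,"z":0,"yaw":0,"gripper":-1},{"x":0,"y":0,"z":0,"yaw":0,"gripper":-1}]' 15
python3 -c "
from h import *
f=cams.grab_frame('top'); g=cams.grab_frame('scene'); crop(g,'pics/g3.png',230,70,330,200,4.5)
delta([533,84,187],105.7)"
```

```text
time_s: 5.62
ee_pos: [510.4, -227.3, 183.1]
ee_rot: [-179.8, -0.0, 70.7]
force: [-0.3, 0.2, -3.0]
gripper_width: 46.3
t 5.7167 tool shift cm [30.13 -8.16 -0.37] rows 7.613020568006266 yawunits -7.0
```

View pics/g3.png

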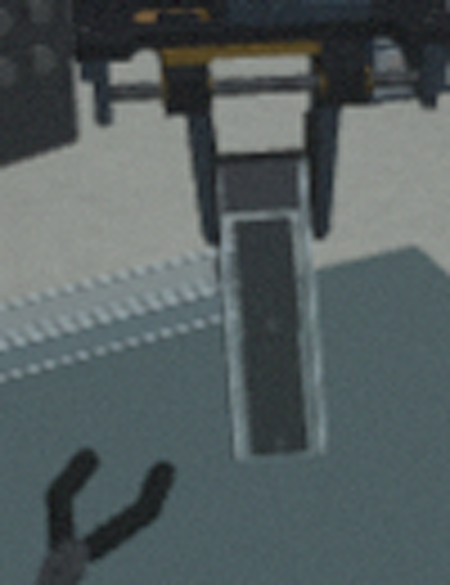

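Force is now −3 N, so the tube hangs free. It's steeper: flange edge at (262,155), mouth edge at (282,458).

```bash
python3 -c "
from h import *
g=cams.grab_frame('scene')
r=vplane(g,[[262/4.5+230-.4,156/4.5+70-.4],[282/4.5+230-.4,457/4.5+70-.4]]); print(r); d=r[1]-r[0]; print(np.hypot(*d),np.degrees(np.arctan2(d[1],d[0])))
R=cv2.Rodrigues(np.array(g['rvec']))[0]; print(-R.T@np.array(g['tvec']))
"
```

```text
[[  0.66897601 201.49970794]
 [ 78.44852814  73.42173742]]
149.84533780672405 -58.73040895877623
[934.87389663 701.98592976 719.10924456]
```

```bash
python3 -m inch '[{"x":0,"y":0,"z":-0.2,"yaw":-1,"gripper":-1},{"x":0,"y":0,"z":-0.2,"yaw":-1,"gripper":-1},{"x":0,"y":0,"z":-0.2,"yaw":-1,"gripper":-1},{"x":0,"y":0,"z":-0.2,"yaw":-1,"gripper":-1},{"x":0,"y":0,"z":-0.2,"yaw":-1,"gripper":-1},{"x":0,"y":0,"z":-0.2,"yaw":-1,"gripper":-1},{"x":0,"y":0,"z":-0.2,"yaw":-1,"gripper":-1},{"x":0,"y":0,"z":0,"yaw":0,"gripper":-1}]' 20
python3 -c "
from h import *
delta([543.2,49,200],105.7)"
```

```text
time_s: 6.43
ee_pos: [511.1, -227.7, 198.1]
ee_rot: [-180.0, -0.0, 105.8]
force: [-0.3, 0.0, -3.1]
gripper_width: 45.8
t 6.4333 tool shift cm [25.75 10.6  -0.18] rows 6.793250291287099 yawunits 0.01
```

```bash
python3 -m inch '[{"x":1.5,"y":0.6,"z":0,"yaw":0,"gripper":-1},{"x":2.6,"y":1.1,"z":0,"yaw":0,"gripper":-1},{"x":2.9,"y":1.2,"z":0,"yaw":0,"gripper":-1},{"x":2.9,"y":1.2,"z":0,"yaw":0,"gripper":-1},{"x":2.9,"y":1.2,"z":0,"yaw":0,"gripper":-1},{"x":2.9,"y":1.2,"z":0,"yaw":0,"gripper":-1},{"x":2.9,"y":1.2,"z":0,"yaw":0,"gripper":-1},{"x":2.9,"y":1.2,"z":0,"yaw":0,"gripper":-1},{"x":2.5,"y":1,"z":0,"yaw":0,"gripper":-1},{"x":1.7,"y":0.7,"z":0,"yaw":0,"gripper":-1},{"x":0,"y":0,"z":0,"yaw":0,"gripper":-1}]'
python3 -c "
from h import *
delta([543.2,49,153],105.7)
g=cams.grab_frame('scene'); crop(g,'pics/g4.png',270,110,470,310,3)"
```

```text
time_s: 7.35
ee_pos: [543.9, 51.9, 197.9]
ee_rot: [180.0, -0.1, 105.7]
force: [0.0, -1.0, -2.4]
gripper_width: 45.9
t 7.35 tool shift cm [-0.27 -0.14  4.49] rows 1.097120117326285 yawunits 0.01
```

View pics/g4.png

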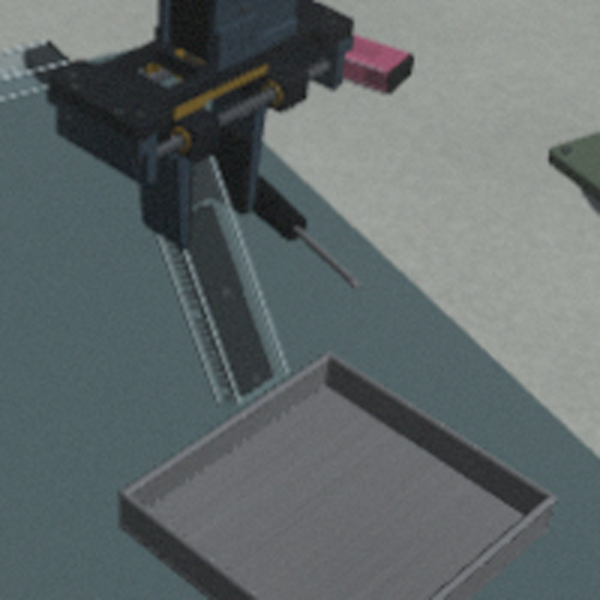

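The tube hangs just behind the near wall. The mouth's roof edge runs (240,402)-(287,375) and the floor-left corner is at (220,402), so I'll measure the tilt from these.

```bash
python3 - <<'E'
from h import *
import h
g=cams.grab_frame('scene')
def vp(px,off):
    s=telemetry.state(); a=np.radians(s["ee_rot"][2]); n=np.array([np.sin(a),-np.cos(a),0]); t=np.array([np.cos(a),np.sin(a),0]); p=s["ee_pos"]+off*n
    o,d=ray(g,np.array(px)/3-.33+[270,110]); P=o+d*((n@(p-o))/(d@n))[:,None]
    return np.c_[(P-p)@t,P[:,2]].round(1)
print("roofR",vp([[213,158],[287,375]],-23)); print("roofL",vp([[182,250],[240,402]],23)); print("floorL",vp([[162,240],[220,402]],23))
T=np.array([[438.3,56.2],[628.3,112.4]]); M=T.mean(0)
s=telemetry.state(); u=np.array([-.27,.963]); print("s of TCP",(s["ee_pos"][:2]-M)@u, s["ee_pos"])
E
```

```text
roofR [[ -9.9 203.9]
 [ 65.   73.8]]
roofL [[ 11.  167.5]
 [ 66.6  80. ]]
floorL [[ -6.4 165.5]
 [ 49.9  68.7]]
s of TCP -36.896743168442036 [543.46380141  48.8352889  197.86829748]
```

```bash
python3 -m inch '[{"x":0.9,"y":0,"z":0,"yaw":0,"gripper":-1},{"x":0,"y":0,"z":1.2,"yaw":0,"gripper":-1},{"x":0,"y":0,"z":1.3,"yaw":0,"gripper":-1},{"x":0,"y":0,"z":1.2,"yaw":0,"gripper":-1},{"x":0,"y":0,"z":0,"yaw":0,"gripper":-1},{"x":0,"y":0,"z":0,"yaw":0,"gripper":-1}]' 20
python3 -m inch '[{"x":-1.8,"y":0,"z":1.0,"yaw":0,"gripper":-1}]'
python3 -m inch '[{"x":1.8,"y":0,"z":-1.0,"yaw":0,"gripper":-1},{"x":0,"y":0,"z":0,"yaw":0,"gripper":-1}]'
python3 -c "
from h import *
g=cams.grab_frame('scene'); crop(g,'pics/g5.png',270,110,470,310,3)"
```

```text
time_s: 7.95
ee_pos: [540.8, 56.5, 161.1]
ee_rot: [-179.9, -0.0, 105.6]
force: [-0.5, -0.7, -2.6]
gripper_width: 46.0
time_s: 8.03
ee_pos: [547.1, 41.6, 153.8]
ee_rot: [179.7, -0.1, 105.7]
force: [0.9, 1.8, -1.2]
gripper_width: 46.1
time_s: 8.2
ee_pos: [542.1, 57.9, 163.5]
ee_rot: [179.8, -0.1, 105.6]
force: [0.7, 3.0, -1.6]
gripper_width: 45.9
```

View pics/g5.png

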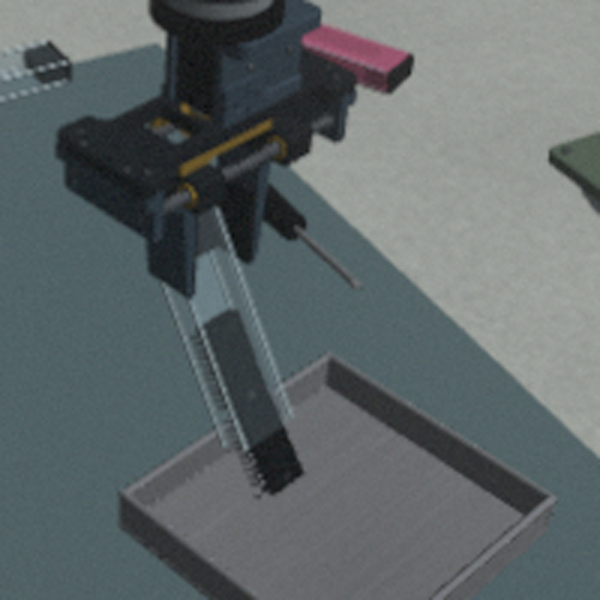

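One knock freed it: module A now sticks out of the mouth (265,465) with B behind it (230,350). I'll raise the tube so that they slide out.

```bash
python3 -m inch '[{"x":0,"y":0,"z":-0.6,"yaw":0,"gripper":-1},{"x":0,"y":0,"z":-1,"yaw":0,"gripper":-1},{"x":0.1,"y":0,"z":-1,"yaw":0,"gripper":-1},{"x":0.2,"y":0,"z":-1,"yaw":0,"gripper":-1},{"x":0.2,"y":0,"z":-1,"yaw":0,"gripper":-1},{"x":0.2,"y":0,"z":-1,"yaw":0,"gripper":-1},{"x":0.2,"y":0,"z":-1,"yaw":0,"gripper":-1},{"x":0.2,"y":0,"z":-1,"yaw":0,"gripper":-1},{"x":0.2,"y":0,"z":-1,"yaw":0,"gripper":-1},{"x":0.2,"y":0,"z":-1,"yaw":0,"gripper":-1},{"x":0,"y":0,"z":-1,"yaw":0,"gripper":-1},{"x":0,"y":0,"z":-1,"yaw":0,"gripper":-1}]'
python3 -m inch '[{"x":0,"y":0,"z":-1,"yaw":0,"gripper":-1},{"x":0,"y":0,"z":-1,"yaw":0,"gripper":-1},{"x":0,"y":0,"z":-1,"yaw":0,"gripper":-1},{"x":0,"y":0,"z":0,"yaw":0,"gripper":-1},{"x":0,"y":0,"z":0,"yaw":0,"gripper":-1},{"x":0,"y":0,"z":0,"yaw":0,"gripper":-1}]'
python3 -c "
from h import *
g=cams.grab_frame('scene'); crop(g,'pics/g6.png',250,60,470,340,2.1)"
```

```text
time_s: 9.25
ee_pos: [537.2, 71.6, 278.5]
ee_rot: [-180.0, 0.0, 105.7]
force: [0.5, 0.3, -1.7]
gripper_width: 45.7
time_s: 9.75
ee_pos: [537.0, 71.4, 307.1]
ee_rot: [-179.9, -0.0, 105.7]
force: [0.5, -0.1, -1.9]
gripper_width: 46.0
```

View pics/g6.png

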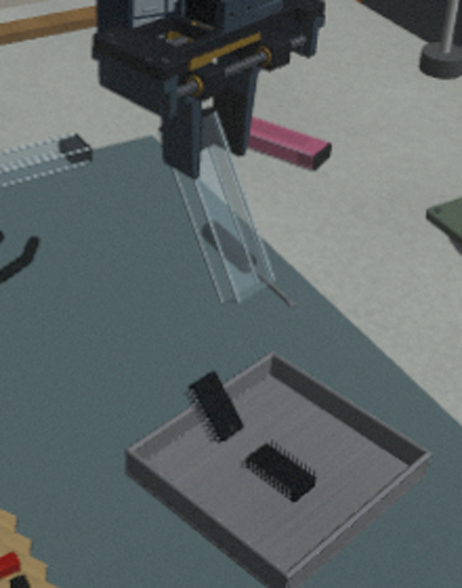

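A lies flat in the tray at (282,470). B leans on the near wall, centred at (215,405). The tube is empty; the dark shape in it is the screwdriver handle seen through it. I'll check B's place in the tray frame.

```bash
python3 - <<'E'
from h import *
C=np.array([507.9,175.5]); ux=np.array([.963,.27]); uy=np.array([-.27,.963])
def loc(P): d=P[:,:2]-C; return np.c_[d@ux,d@uy,P[:,2]].round(1)
g=cams.grab_frame('scene')
for n,p,z in (("A",[282,470],15),("B c",[215,405],30),("B up end",[200,382],45),("B low end",[230,430],15)):
    print(n,loc(cast(g,np.array(p)/2.1-.4+[250,60],z)))
f=cams.grab_frame('top'); im=f["pixels"]
m=((im.max(2)<50)).astype(np.uint8); m[:140]=0;m[255:]=0;m[:,:150]=0;m[:,262:]=0
for c in cv2.findContours(m,0,2)[0]:
    if cv2.contourArea(c)>60:
        r=cv2.minAreaRect(c); print(r, [loc(cast(f,[r[0]],z)) for z in (12,30)])
print(telemetry.state()['force'])
E
```

```text
A [[ 1.5  9.1 15. ]]
B c [[ -3.3 -79.9  30. ]]
B up end [[  -3.5 -100.8   45. ]]
B low end [[ -1.2 -57.3  15. ]]
((222.83761596679688, 196.07046508789062), (115.54556274414062, 53.749855041503906), 86.53176879882812) [array([[ -2.2, -34.7,  12. ]]), array([[ -5.1, -38.4,  30. ]])]
[ 0.15994462 -0.55991831 -1.48991734]
```

Both origins are inside the walls: A at y≈+9, B at y≈−80 against a limit of −95, and about 25 mm high. Next I take the tube back to its old place, which was free.

```bash
python3 -m inch '[{"x":-0.5,"y":0,"z":0,"yaw":1,"gripper":-1},{"x":-0.5,"y":0,"z":0,"yaw":1,"gripper":-1},{"x":-0.5,"y":0,"z":0,"yaw":1,"gripper":-1},{"x":-0.5,"y":0,"z":0,"yaw":1,"gripper":-1},{"x":-0.5,"y":0,"z":0,"yaw":1,"gripper":-1},{"x":-0.5,"y":0,"z":0,"yaw":1,"gripper":-1},{"x":-0.5,"y":0,"z":0,"yaw":1,"gripper":-1},{"x":0,"y":0,"z":0,"yaw":0,"gripper":-1}]' 20
python3 -m inch '[{"x":-2,"y":0.6,"z":0,"yaw":0,"gripper":-1},{"x":-2,"y":0.7,"z":0,"yaw":0,"gripper":-1},{"x":-2,"y":0.7,"z":0,"yaw":0,"gripper":-1},{"x":-2,"y":0.7,"z":1,"yaw":0,"gripper":-1},{"x":-2,"y":0.7,"z":1.5,"yaw":0,"gripper":-1},{"x":-2,"y":0.7,"z":2,"yaw":0,"gripper":-1},{"x":-2,"y":0.7,"z":2,"yaw":0,"gripper":-1},{"x":-2,"y":0.7,"z":2,"yaw":0,"gripper":-1},{"x":-2,"y":0.7,"z":2,"yaw":0,"gripper":-1},{"x":-1.5,"y":0.5,"z":1.5,"yaw":0,"gripper":-1},{"x":-1,"y":0.3,"z":1,"yaw":0,"gripper":-1},{"x":0,"y":0,"z":0,"yaw":0,"gripper":-1}]'
python3 -c "
from h import *
delta([528.5,-181,140],70.7)
g=cams.grab_frame('scene'); crop(g,'pics/g7.png',230,80,350,230,4)"
```

```text
time_s: 10.57
ee_pos: [537.4, 36.3, 307.1]
ee_rot: [-180.0, 0.1, 70.6]
force: [-0.7, 1.0, -0.4]
gripper_width: 46.0
time_s: 11.57
ee_pos: [534.7, -180.7, 175.0]
ee_rot: [-179.7, 0.0, 70.7]
force: [-0.5, -0.5, -2.1]
gripper_width: 46.0
t 11.5667 tool shift cm [-0.23 -0.55  3.5 ] rows 0.8668839405290906 yawunits -0.01
```

View pics/g7.png

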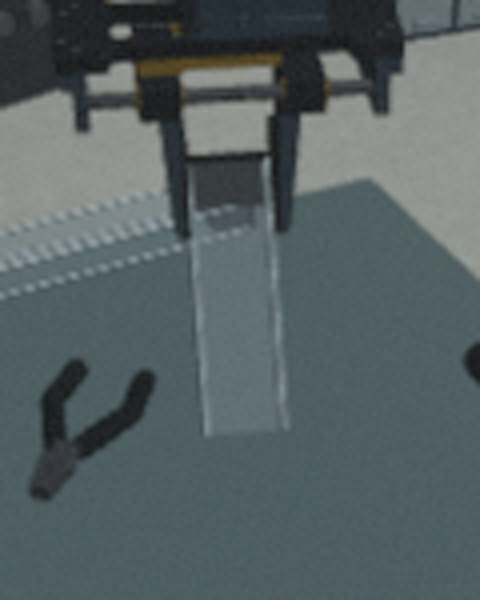

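The tube is empty, mouth edge at (205,434)-(288,430), about 55 mm above the bench and clear of the cutters. I'll lower it on a light grip, moving back so the mouth stays put while the tube turns flat.

```bash
python3 -m inch '[{"x":0,"y":-0.3,"z":1.5,"yaw":0,"gripper":-1},{"x":0,"y":-0.2,"z":1.5,"yaw":0,"gripper":-1},{"x":0,"y":0,"z":1.4,"yaw":0,"gripper":-1},{"x":-0.9,"y":0,"z":0.7,"yaw":0,"gripper":-1},{"x":-0.9,"y":0,"z":0.8,"yaw":0,"gripper":-1},{"x":-0.8,"y":0,"z":1,"yaw":0,"gripper":-1},{"x":-0.7,"y":0,"z":1,"yaw":0,"gripper":-1},{"x":-0.6,"y":0,"z":1,"yaw":0,"gripper":-1},{"x":-0.5,"y":0,"z":1,"yaw":0,"gripper":-1},{"x":-0.4,"y":0,"z":1,"yaw":0,"gripper":-1},{"x":0,"y":0,"z":0,"yaw":0,"gripper":-1}]' 8
python3 -m inch '[{"x":-0.3,"y":0,"z":0.8,"yaw":0,"gripper":-1},{"x":-0.2,"y":0,"z":0.8,"yaw":0,"gripper":-1},{"x":-0.2,"y":0,"z":0.8,"yaw":0,"gripper":-1},{"x":0,"y":0,"z":0,"yaw":0,"gripper":-1}]'
python3 -c "
from h import *
delta([512,-228,27],70.7)
g=cams.grab_frame('scene'); crop(g,'pics/g8.png',230,80,350,230,4)"
```

```text
time_s: 12.53
ee_pos: [513.7, -223.4, 66.1]
ee_rot: [-179.8, -0.0, 70.6]
force: [0.6, 0.5, -1.8]
gripper_width: 45.9
time_s: 12.87
ee_pos: [512.1, -229.6, 42.9]
ee_rot: [-179.8, -0.0, 70.7]
force: [-0.3, 0.1, -1.1]
gripper_width: 45.7
t 12.8667 tool shift cm [ 0.14 -0.06  1.59] rows 0.38855101562079125 yawunits -0.0
```

View pics/g8.png

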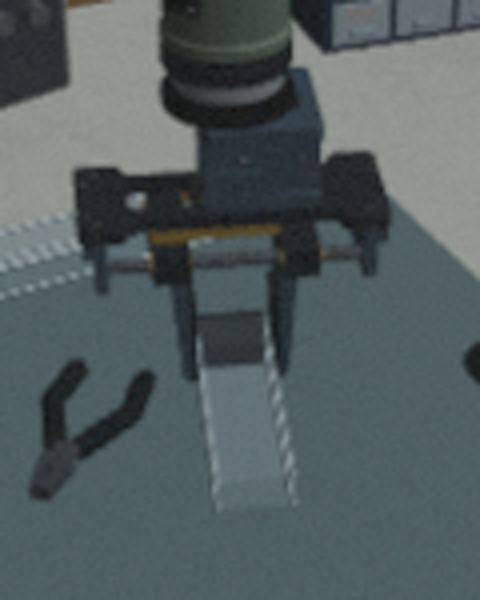

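The tube is turning flat as planned, mouth at (215,510)-(297,503). I've used all 12 picture views, so the remaining checks are numeric. Next: down to TCP z≈26, then release.

```bash
python3 -m inch '[{"x":0,"y":0,"z":0.6,"yaw":0,"gripper":-1},{"x":0,"y":0,"z":0.5,"yaw":0,"gripper":-1},{"x":0,"y":0,"z":0.3,"yaw":0,"gripper":-1},{"x":0,"y":0,"z":0.2,"yaw":0,"gripper":-1},{"x":0,"y":0,"z":0,"yaw":0,"gripper":-1},{"x":0,"y":0,"z":0,"yaw":0,"gripper":-1}]' 3
python3 - <<'E'
from h import *
s=telemetry.state(); print(s['ee_pos'],s['force'])
E
python3 -m inch '[{"x":0,"y":0,"z":0,"yaw":0,"gripper":0.35},{"x":0,"y":0,"z":0,"yaw":0,"gripper":0.35},{"x":0,"y":0,"z":0,"yaw":0,"gripper":0.35},{"x":0,"y":0,"z":0,"yaw":0,"gripper":0.35},{"x":0,"y":0,"z":0,"yaw":0,"gripper":0.35}]'
python3 -m inch '[{"x":0,"y":0,"z":-0.8,"yaw":0,"gripper":0.35},{"x":0,"y":0,"z":-1,"yaw":0,"gripper":0.35},{"x":0,"y":0,"z":-2,"yaw":0,"gripper":0.35},{"x":0,"y":0,"z":-3,"yaw":0,"gripper":0.35},{"x":0,"y":0,"z":-4,"yaw":0,"gripper":0.35},{"x":-3,"y":0,"z":-2.5,"yaw":0,"gripper":0.35},{"x":-4,"y":0,"z":0,"yaw":0,"gripper":0.35},{"x":-4,"y":0,"z":0,"yaw":0,"gripper":0.35},{"x":-4,"y":0,"z":0,"yaw":0,"gripper":0.35},{"x":-4,"y":0,"z":0,"yaw":0,"gripper":0.35},{"x":0,"y":0,"z":0,"yaw":0,"gripper":0.35}]'
python3 - <<'E'
from h import *
C=np.array([507.9,175.5]); ux=np.array([.963,.27]); uy=np.array([-.27,.963])
for n in ("top","top","scene"):
    f=cams.grab_frame(n); im=f["pixels"]; cv2.imwrite(f"pics/end_{n}.png",im[:,:,::-1])
    if n=="top":
        # bright strips of the tube
        R=im[150:225,310:410].astype(int); m=(R.min(2)>115).astype(np.uint8)
        ys,xs=np.nonzero(m); r=cv2.minAreaRect(np.c_[xs+310,ys+150].astype(np.float32)); b=cv2.boxPoints(r)
        P=cast(f,b,23); print("n",len(xs),"tube corners z=23",P.round(0).tolist(),"sides",np.linalg.norm(P-np.roll(P,1,0),axis=1).round(1))
        m=(im.max(2)<45).astype(np.uint8)[150:250,165:255]
        for c in cv2.findContours(m,0,2)[0]:
            if cv2.contourArea(c)>50:
                q=cv2.minAreaRect(c); L=cast(f,[np.array(q[0])+[165,150]],25)[0,:2]-C; print("dark",q,L@ux,L@uy)
E
```

```text
time_s: 13.42
ee_pos: [512.9, -229.7, 28.4]
ee_rot: [-180.0, 0.0, 70.7]
force: [0.3, 0.9, -0.7]
gripper_width: 45.9
[ 512.91704898 -229.72780618   28.38571205] [ 0.29297438  0.91718463 -0.67416284]
time_s: 13.83
ee_pos: [513.1, -229.9, 28.6]
ee_rot: [180.0, 0.0, 70.7]
force: [0.4, 0.4, 0.1]
gripper_width: 61.8
time_s: 14.75
ee_pos: [448.0, -415.7, 163.0]
ee_rot: [179.8, 0.3, 70.4]
force: [0.6, 0.0, 0.2]
gripper_width: 61.2
n 234 tube corners z=23 [[530.0, -109.0, 23.0], [575.0, -124.0, 23.0], [527.0, -264.0, 23.0], [482.0, -247.0, 23.0]] sides [147.1  47.9 147.7  47.8]
dark ((41.498226165771484, 49.09430694580078), (10.857210159301758, 24.279584884643555), 72.6459732055664) 0.11720598112792542 2.074684209932643
dark ((72.7219467163086, 38.397560119628906), (11.663785934448242, 17.740129470825195), 65.224853515625) 3.0631675851655187 -76.52125155449649
n 242 tube corners z=23 [[530.0, -109.0, 23.0], [576.0, -124.0, 23.0], [527.0, -264.0, 23.0], [482.0, -247.0, 23.0]] sides [147.1  48.  147.8  47.9]
dark ((41.486244201660156, 48.954132080078125), (10.727655410766602, 24.137224197387695), 73.3007583618164) 0.44939962520374716 2.012567106196404
dark ((72.88047790527344, 38.32438659667969), (11.663785934448242, 18.089345932006836), 65.224853515625) 3.1219367923456347 -76.9327417420829
```

```bash
python3 - <<'E'
import cv2,numpy as np
for n,(x0,y0,x1,y1) in (("scene",(272,155,312,212)),("top",(320,160,400,212))):
    for a in ("%s0"%n,"end_"+n):
        im=cv2.imread(f"pics/{a}.png")[y0:y1,x0:x1]; ys,xs=np.nonzero(im.min(2)>115); print(a,len(xs),cv2.boxPoints(cv2.minAreaRect(np.c_[xs+x0,ys+y0].astype(np.float32))).round(1).tolist())
d=cv2.absdiff(cv2.imread("pics/top0.png"),cv2.imread("pics/end_top.png")).max(2)
for c in cv2.findContours(cv2.morphologyEx((d>30).astype(np.uint8),2,np.ones((2,2))),0,2)[0]:
    if cv2.contourArea(c)>15: print("changed",cv2.boundingRect(c))
E
```

```text
scene0 32 [[278.20001220703125, 169.60000610351562], [297.0, 166.0], [303.3999938964844, 198.89999389648438], [284.5, 202.60000610351562]]
end_scene 29 [[276.5, 170.6999969482422], [296.29998779296875, 166.89999389648438], [302.79998779296875, 201.1999969482422], [283.0, 205.0]]
top0 35 [[331.8999938964844, 171.3000030517578], [332.3999938964844, 169.8000030517578], [388.0, 187.89999389648438], [387.6000061035156, 189.3000030517578]]
end_top 242 [[326.1000061035156, 187.10000610351562], [332.20001220703125, 168.3000030517578], [390.79998779296875, 187.3000030517578], [384.6000061035156, 206.1999969482422]]
changed (219, 384, 21, 16)
changed (636, 378, 4, 10)
changed (543, 374, 49, 26)
changed (232, 371, 12, 12)
changed (594, 362, 13, 12)
changed (299, 362, 74, 38)
changed (588, 359, 5, 13)
changed (593, 358, 47, 42)
changed (255, 358, 42, 9)
changed (567, 314, 15, 19)
changed (584, 303, 8, 12)
changed (575, 303, 10, 10)
changed (195, 192, 26, 18)
changed (230, 181, 18, 19)
changed (329, 174, 59, 33)
changed (398, 162, 226, 238)
```

```bash
python3 -c "
from workcell import env,telemetry
print(env.job_done(), telemetry.state()['time_s'])"
```

```text
the job is handed in; nothing more can be done
the job is handed in; nothing more can be done
```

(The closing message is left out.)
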